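# Stack the opal tumblers on the turntable

### The arm

A 6-joint arm with a two-finger parallel gripper is mounted at the origin on the work surface. World frame = base frame: x ahead of the robot, y to its left, z up, the work surface at z = 0. Lengths are in m, angles in rad, forces in N, time in s.
With the tool pointing down it reaches from about 0.25 to 0.725 m from the base axis. Payload 4 kg.
Tool frame: the origin (TCP) lies on the centre line of the jaws, within the pads' length; the fingertips stand 17 mm ahead of it and the grasp point (between the pads) lies 2 mm behind it; z points along the fingers, y is the line along which they close (so a half turn about z gives the same grasp; the last joint's range is limited). The gripper opens to 85 mm and grips with 20 to 120 N. Pads are 22 mm wide; open, the fingers measure 114 mm over their backs; the gripper's body (76 mm by 85 mm) begins 54 mm behind the grasp point. The pads swing forward as they close: fully open they stand 13 mm farther back than shut.
Start: joints at [1.338, 0.241, 0.005, 1.335, 0, 1.571], TCP at [0.115, 0.487, 0.248] pointing down, gripper open.
Joint ranges: [-2.72, 2.72], [-1.05, 1.87], [-1.09, 1.28], [-1.99, 2.15], [-1.42, 1.44], [-3.14, 3.14]. Speed limits (rad/s): [2.79, 2.79, 3.14, 3.14, 3.14, 3.14].

### API

Orientations are given as a unit quaternion [x, y, z, w].
In Python, from workcell import bot, camera, get_calibration gives the robot as it stands.
- The arm moves only by the tool apply_moves, never from a script. Its argument "steps" is a list of rows, each a list of 3 entries, a list of its own where there are three numbers: the shift along the tool's x, y, z as a fraction of full scale, then the turn, a rotation vector about the tool's x, y, z as a fraction of full scale, then the opening, from 0 (shut) to 1 (fully open). A call has exactly 8 rows; each row shifts and turns the commanded pose from where the row before left it, along the tool's axes as they then stand; what a row does not reach is not made up. Full scale, the value 1, is 20 cm for a shift and pi rad for a turn. A row lasts 1/12 s, in which the tool goes at most 41.7 mm and 7.16 degrees, less where a joint would pass 70% of its speed; a pose out of reach is approached as far as the arm can. A call with a number of a shift or a turn outside -1 to 1 is refused whole. A call with a gripper value outside its range is refused whole. The fingers move at their own pace and stop on an object; the grip force is fixed at half the most. Time passes only in rows, so rows that do not move let the fingers close, or fill a call up. It gives the time, the measured TCP pose, the force, the opening and the grip force at its end, in the units of the state.
- bot.get_obs(): the state, without advancing time (a new reading comes with each control period).
- camera(name): name is "scene" or "top"; returns (picture, depth): 384x512x3 uint8, red, green, blue; 384x512 float32, m along the optical axis (not along the pixel's ray), 0 where there is no reading.
- get_calibration(name): a dict with "fov_y" (degrees; the focal length in pixels is half the picture's height over the tangent of half this angle, whatever the lens; pixels are square), "cx", "cy" (the principal point, pixels), "dist_coeffs" ([k1, k2, p1, p2, k3] as OpenCV has them; the pictures are not rectified), "rvec" (rotation vector, rad) and "tvec" (3), from world to camera coordinates, as OpenCV has them. Camera axes: x right, y down, z forward; pixel columns grow to the right and rows downward; lengths in m; the calibration is good to about 2 mm. A picture is of the moment at which its call begins. get_calibration takes no time and is no camera call.
- bot.job_done(): hands the job in; it is judged then, once.
The state is a dict: "clock": time; "joint_pos": joint angles; "joint_vel": joint speeds; "tau": joint torques, N m; "eef_pos": TCP position; "tool_rot": TCP orientation; "ft_force": force on the tool from outside, world axes, zero at the start; "ft_torque": the same for the moment, N m; "grip_width": finger opening in m; "grasp_force": force on a finger pad.
Only numpy, scipy, OpenCV 4.12 (cv2) and the standard library are available. Lean on these libraries where they do the work, as an engineer would, in place of code of your own. Each camera call takes 0.05 s, during which the arm holds its last target. There are 200 camera calls.

### The job

Take the two stacking tumblers that lean in the rod rack and nest them into the matching tumbler that stands on the round steel plate, so that all three make one upright stack with each one fully home in the one below. Leave the standing tumbler where it stands, set glass on glass gently, and do not disturb the other things around.

Things in the scene. Friction and masses are not known exactly. Their poses are not given: they have to be found in the camera images.
- tumbler_a_mid (a point): White opal glass tumbler, 100 mm high, 0.14 to 0.24 kg, leaning in the rack. Tapered body, 40 mm wide at the foot, 52 mm at 54 mm up; there a flat step (shoulder) out to a straight collar 62 mm wide, up to the rim; wall 3 mm, mouth 56 mm inside. Point: on the axis, half-way up. z: along the axis, foot to mouth, 30 degrees from vertical, mouth roughly to the robot's right (-y). Collar free all round.
- tumbler_b_mid (a point): Second leaning tumbler, identical to the first (sizes, point, axes), 150 mm beside it in the rack. Each stands with its foot on a small plate square to its axis and rests on two rods under its body that end 50 mm from the foot; it lifts out along its axis.
- tumbler_base_mid (a point): Third, identical tumbler (same sizes, point and axes), standing upright and loose on the round steel plate. When one is nested in another, the upper one's shoulder rests on the lower one's rim: its centre is then 46 mm above the lower one's centre, with about 2 mm of play all round.
- rack: Fixed steel rod rack, base 140 x 270 mm, about 75 mm high. Origin: on the bench, midway along the row, 20 mm from the base's middle; x points away from the mouths of the leaning tumblers, y along the row. The tumblers' feet stand 45 mm above the bench at x = +20 mm, y = -75 and +75 mm.
- plate: Fixed low turntable (it does not turn): yellow base with a brown steel disc of 230 mm diameter, top surface 50 mm above the bench. Origin: centre of its underside.
- gob: Bystander: solid green-glass blob, 54 mm wide, 39 mm high, loose on the steel disc beside the standing tumbler. Origin: centre of its underside.
- straight_glass: Bystander: white cup, 60 mm wide, 130 mm high, without shoulder, standing on the bench. Origin: centre of its underside.
- vase: Bystander: white round vase, 96 mm wide, 125 mm high, standing on the bench. Origin: centre of its underside.
- block: Bystander: wooden block 70 x 140 x 50 mm on the bench. Origin: centre of its underside.
Mind the look-alikes: they are no part of the job. There is more than one size of the plate; the one meant has the size given above.

How it is judged:
At the end, for the whole second after the job is handed in: One stack of three on the plate, the two loose tumblers in either order: each centre within 4 mm sideways of and 46 mm (+/- 3) above the one below, all upright within 4 degrees and at rest, the lowest within 30 mm of where it stood (((horizontal distance between tumbler_a_mid and tumbler_base_mid below 0.004 m and z of tumbler_a_mid in the frame of tumbler_base_mid between 0.043 and 0.049 m and horizontal distance between tumbler_b_mid and tumbler_a_mid below 0.004 m and z of tumbler_b_mid in the frame of tumbler_a_mid between 0.043 and 0.049 m) or (horizontal distance between tumbler_b_mid and tumbler_base_mid below 0.004 m and z of tumbler_b_mid in the frame of tumbler_base_mid between 0.043 and 0.049 m and horizontal distance between tumbler_a_mid and tumbler_b_mid below 0.004 m and z of tumbler_a_mid in the frame of tumbler_b_mid between 0.043 and 0.049 m)) and angle between each of tumbler_a_mid, tumbler_b_mid, tumbler_base_mid's own z axis and vertical below 0.07 rad and linear speed of each of tumbler_a, tumbler_b, tumbler_base below 0.02 m/s and distance of tumbler_base_mid from where it was at the start of the episode below 0.03 m and z of tumbler_base_mid in the frame of plate between 0.096 and 0.104 m); the robot touches nothing.
It fails at once if glass set hard on glass (over 40 N between two tumblers) (contact force between tumbler_a and tumbler_b above 40 N or contact force between any of tumbler_a, tumbler_b and tumbler_base above 40 N).
It fails at once if a bystander moved by more than 25 mm (distance of any of gob, straight_glass, vase, block from where it was at the start of the episode above 0.025 m).
It also fails if it takes over 64 s, if anything falls off the work surface, if the arm or the gripper's body presses on something with over 40 N, if the wrist force passes 120 N, or if a joint passes its speed limit or range.

## Working session

There is one attempt and no reset: what is moved stays moved. The work goes in short steps, Python scripts to look and compute and a tool call to move; the robot and the scene stay as the last step left them, time stands still between calls to the robot, and variables do not carry over. Pictures are saved under pics/ and viewed, at most 10 in all, crops included, and the job is handed in when it is done.

Besides the shell and the picture viewer there is one more tool, called after "Emit:" as a command line: name --argument value ..., lists and objects as JSON in quotes. apply_moves: Moves the arm, as the interface text tells. Its arguments: {"type":"object","properties":{"steps":{"type":"array"}},"required":["steps"]}

```bash
ls; mkdir -p pics; cat > h.py <<'E'
import numpy as np, cv2
from workcell import bot, camera, get_calibration
from scipy.spatial.transform import Rotation as R
def cal(n):
    c=get_calibration(n); f=192/np.tan(np.radians(c["fov_y"])/2)
    K=np.array([[f,0,c["cx"]],[0,f,c["cy"]],[0,0,1]]); Rm=R.from_rotvec(np.ravel(c["rvec"])).as_matrix()
    return K,np.array(c["dist_coeffs"],float),Rm,np.ravel(c["tvec"])
def cloud(n,d):
    K,D,Rm,t=cal(n); v,u=np.mgrid[:d.shape[0],:d.shape[1]]
    p=cv2.undistortPoints(np.stack([u,v],-1).reshape(-1,1,2).astype(float),K,D).reshape(*d.shape,2)
    P=np.concatenate([p*d[...,None],d[...,None]],-1)
    return (P-t)@Rm
def px(n,P):
    K,D,Rm,t=cal(n); return cv2.projectPoints(np.atleast_2d(np.array(P,float)),cv2.Rodrigues(Rm)[0],t,K,D)[0].reshape(-1,2)
E
python3 - <<'E'
from h import *
for n in("scene","top"):
    im,d=camera(n); np.savez(f"{n}0.npz",im=im,d=d); cv2.imwrite(f"pics/{n}0.png",im[...,::-1])
    K,D,Rm,t=cal(n); print(n,K[0,0],D,-Rm.T@t,Rm[2], (d>0).mean())
print(bot.get_obs())
E
```

```text
pics
scene 411.95318109305276 [-0.09426224  0.          0.          0.          0.        ] [ 1.38719362 -0.08900814  0.75564602] [-0.74682389 -0.00960641 -0.66495247] 0.995849609375
top 407.37769369824287 [-0.00941304  0.          0.          0.          0.        ] [ 0.47353209 -0.09487057  0.96136629] [ 0.16368563 -0.00804222 -0.98647977] 0.9958394368489584
{'clock': 0.1, 'joint_pos': array([ 1.33800911e+00,  2.41330956e-01,  3.84474734e-03,  1.33525775e+00,
       -3.29818194e-05,  1.57080085e+00]), 'joint_vel': array([ 7.63300722e-04, -1.17870896e-03,  2.73941749e-03, -6.73320224e-04,
       -1.20871313e-03,  6.58039367e-05]), 'tau': array([-5.42790658e-04, -3.73140442e+01,  2.53008682e+01,  1.08855122e-02,
       -4.15740624e-05,  4.48038151e-06]), 'eef_pos': array([0.11522456, 0.4859637 , 0.24749991]), 'tool_rot': array([ 1.16133152e-01,  9.93233176e-01, -9.69143915e-04, -9.67088679e-05]), 'ft_force': array([ 0.13285086, -0.65094477,  0.01221359]), 'ft_torque': array([-0.01587024, -0.02699196,  0.06237779]), 'grasp_force': 0.0, 'grip_width': 0.08529362972288729}
```

View pics/scene0.png

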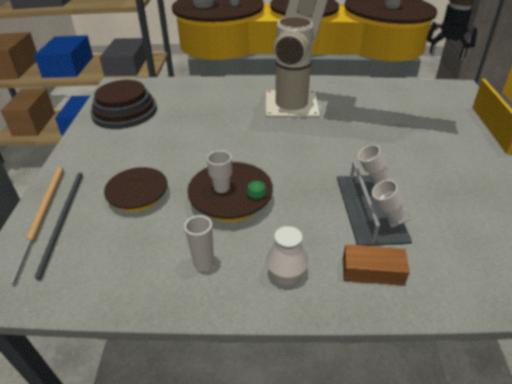

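View pics/top0.png

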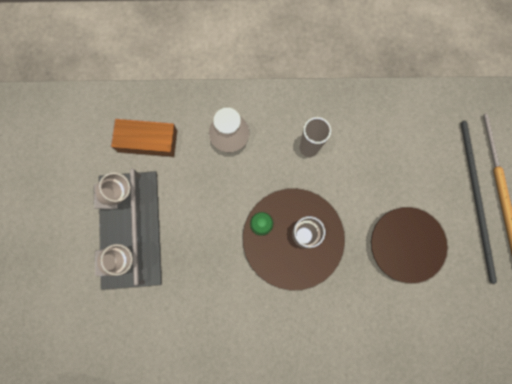

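The scene view shows the base tumbler at about (220,172) on the disc, with the gob at (257,188). The leaning tumblers are at (372,162) and (388,202). The top view shows the rims of the base tumbler at (309,233) and of the leaning ones at (114,187) and (116,260).

```bash
cat > m.py <<'E'
from h import *
C={}
for n in("scene","top"):
    z=np.load(f"{n}0.npz"); C[n]=(z["im"],cloud(n,z["d"]),z["d"])
im,P,d=C["top"]
# plate
hsv=cv2.cvtColor(im,cv2.COLOR_RGB2HSV)
for n,box in(("top",(180,285,235,350)),):
    m=np.zeros(d.shape,bool); m[box[0]:box[1]+10,box[2]:box[3]]=1
    q=m&(abs(P[...,2]-.05)<.008)&(d>0); print("disc z",np.median(P[q][:,2]),"ext",P[q].min(0),P[q].max(0))
rack=np.zeros(d.shape,bool); rack[165:295,85:165]=1
q=rack&(P[...,2]>.004)&(d>0); print("rack ext",P[q].min(0),P[q].max(0))
for n,boxes in(("top",dict(base=(205,260,285,335),A=(165,215,90,135),B=(235,285,90,138),gob=(205,240,245,278))),("scene",dict(base=(148,198,203,236),A=(143,183,352,388),B=(176,228,366,410)))):
    im,P,d=C[n]; hsv=cv2.cvtColor(im,cv2.COLOR_RGB2HSV)
    for k,b in boxes.items():
        m=np.zeros(d.shape,bool); m[b[0]:b[1],b[2]:b[3]]=1
        q=m&(d>0)&(P[...,2]>.06)
        X=P[q]; print(n,k,len(X),"min",X.min(0).round(4),"max",X.max(0).round(4))
        top=X[X[:,2]>X[:,2].max()-.006]; print("   top pts",top.mean(0).round(4),len(top), top.min(0).round(4),top.max(0).round(4))
im,P,d=C["top"]
np.set_printoptions(linewidth=250,precision=0,suppress=True)
print((P[170:210:3,88:160:4,2]*1000)); print((P[215:255:3,290:330:3,2]*1000))
cv2.imwrite("pics/crop.png",np.hstack([cv2.resize(C["top"][0][160:300,80:170],None,fx=4,fy=4,interpolation=3)[:,:,::-1],cv2.resize(C["scene"][0][135:255,335:415],None,fx=4.667,fy=4.667,interpolation=3)[:560,:,::-1]]))
E
python3 m.py
```

```text
disc z 0.049809419061207096 ext [ 0.42643047 -0.3023095   0.04366548] [ 0.65475685 -0.07510678  0.05799724]
rack ext [0.42263132 0.11470392 0.00403028] [0.72156966 0.30239293 0.14734263]
top base 615 min [ 0.5147 -0.2398  0.0603] max [ 0.5752 -0.1789  0.1524]
   top pts [ 0.546  -0.2099  0.1494] 148 [ 0.5149 -0.2398  0.1465] [ 0.5752 -0.1794  0.1524]
top A 905 min [0.5969 0.162  0.06  ] max [0.6997 0.2578 0.1473]
   top pts [0.6445 0.212  0.1441] 42 [0.6205 0.2034 0.1414] [0.6687 0.2164 0.1473]
top B 873 min [0.4451 0.1528 0.0602] max [0.5509 0.2477 0.1471]
   top pts [0.4947 0.2021 0.1441] 44 [0.4696 0.1906 0.1416] [0.5169 0.2076 0.1471]
top gob 443 min [ 0.547  -0.1424  0.0601] max [ 0.5982 -0.0914  0.0937]
   top pts [ 0.5733 -0.1156  0.0891] 54 [ 0.5643 -0.1261  0.0878] [ 0.5841 -0.1045  0.0937]
scene base 774 min [ 0.5121 -0.2395  0.0602] max [ 0.5801 -0.1806  0.1521]
   top pts [ 0.5472 -0.2095  0.149 ] 94 [ 0.5156 -0.2395  0.1462] [ 0.5785 -0.1814  0.1521]
scene A 805 min [0.4459 0.1515 0.06  ] max [0.6217 0.237  0.1475]
   top pts [0.4979 0.1997 0.1446] 20 [0.4761 0.1927 0.14
[... 1802 characters left out ...]
.  73.  84. 100. 109. 127. 151.  50.  48.]
 [ 50. 127. 107.  57.  58.  58.  56.  69.  90. 109. 115. 148.  49.  50.]
 [ 50. 131.  58.  55.  54.  56.  57.  60.  82. 106. 111. 147.  51. 961.]
 [ 50. 126. 150.  56.  56.  57.  57.  59.  82. 109. 116. 961.  51.  50.]
 [ 52. 107. 150.  57.  56.  58.  53.  59.  88. 109. 132.  48.  50.  50.]
 [ 52.  48. 123. 151.  57.  55.  56.  85. 108. 111. 147.  49.  48.  51.]
 [ 50.  48.  52. 121. 149. 146. 108. 110. 150. 149.  51.  48.  51.  47.]
 [ 50.  49.  53.  50.  52. 110. 110.  50.  47.  49.  50.  52.  50.  49.]
 [ 49.  52.  50.  48.  47.  49.  50.  49.  54.  47.  48.  52.  51.  52.]
 [ 48.  49.  49.  50.  48.  50.  51.  46.  50.  50.  49.  47. 961.  48.]]
```

View pics/crop.png

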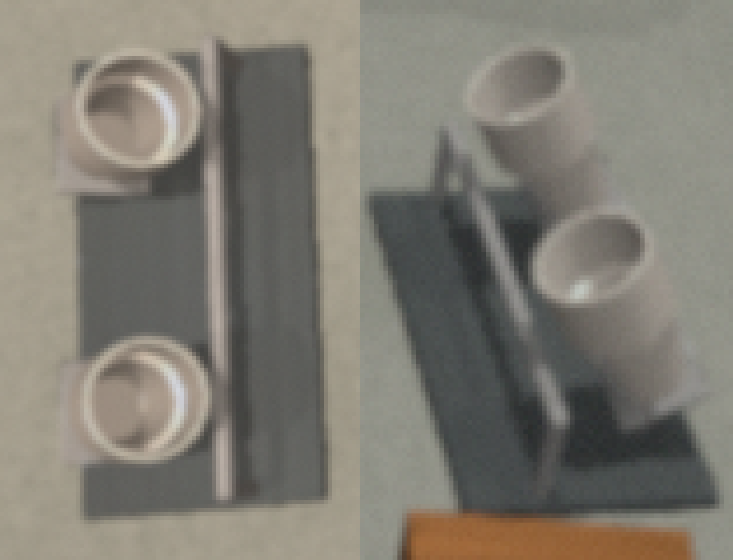

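The crop shows both leaning collars clear, with the mouths tilted toward the rear bar (−y). I'll fit the rim circles next and plan the approach.

```bash
cat >> h.py <<'E'
def rim(P,a,M,r0=.0255,r1=.0335,h=.004,it=6):
    "centre of a rim ring (radius 29.5 mean) with known axis a, start M"
    a=np.array(a,float); e1=np.cross(a,[0,0,1.]) if abs(a[2])<.99 else np.array([1.,0,0]); e1/=np.linalg.norm(e1); e2=np.cross(a,e1); M=np.array(M,float)
    for _ in range(it):
        D=P-M; x,y,z=D@e1,D@e2,D@a; r=np.hypot(x,y); q=(abs(z)<h)&(r>r0)&(r<r1)
        th=np.arctan2(y,x)[q]; b=np.linalg.lstsq(np.c_[np.cos(th),np.sin(th),np.ones(q.sum())],r[q],rcond=None)[0]
        M=M+b[0]*e1+b[1]*e2
    return M,q.sum(),b[2],np.median(z[q])
def steps(T_p,T_R,N,o=None):
    o=o or bot.get_obs(); R0=R.from_quat(o["tool_rot"]); rel=R0.inv()*T_R; w=rel.as_rotvec()/N
    p=R0.inv().apply(np.array(T_p)-o["eef_pos"]); A=sum((R.from_rotvec(w*k).as_matrix() for k in range(N)))
    v=np.linalg.solve(A,p); print(N,"rows: shift",(v/.2).round(4),"turn",(w/np.pi).round(4),"| mm/row %.1f deg/row %.2f"%(1e3*np.linalg.norm(v),np.degrees(np.linalg.norm(w))))
def toolR(z,y):
    z=np.array(z)/np.linalg.norm(z); y=np.array(y,float); y-=z*(y@z); y/=np.linalg.norm(y)
    return R.from_matrix(np.c_[np.cross(y,z),y,z])
E
python3 - <<'E'
from h import *
L={n:np.load(n+"0.npz") for n in("scene","top")}
P={n:cloud(n,L[n]["d"]) for n in L}
for n in P: P[n]=P[n][L[n]["d"]>0]
q=P["top"]; b=q[(q[:,2]>.058)&(q[:,2]<.08)&(q[:,0]>.42)&(q[:,0]<.72)&(q[:,1]>.13)&(q[:,1]<.168)]
f=cv2.fitLine(b[:,:2].astype(np.float32),cv2.DIST_HUBER,0,.001,.001).ravel(); u=f[:2]*np.sign(f[0]); print("row dir",u,"bar z",np.median(b[:,2]),b.min(0),b.max(0))
n_=np.array([u[1],-u[0]]); a=np.r_[.5*n_,.8660]; print("axis",a)
for k,M in(("A",[.6445,.185,.1316]),("B",[.495,.175,.1316])):
    for n in P: print(k,n,rim(P[n],a,M))
for n in P: print("base",n,rim(P[n],[0,0,1],[.5455,-.2095,.15]))
E
```

```text
row dir [0.99864215 0.05209457] bar z 0.06738609613100432 [0.44278516 0.15235106 0.0585136 ] [0.66985132 0.16793884 0.07206322]
axis [ 0.02604729 -0.49932107  0.866     ]
A scene (array([0.6476878 , 0.18745485, 0.13291955]), np.int64(100), np.float64(0.029271183024453022), np.float64(-0.002092740218644809))
A top (array([0.64581964, 0.18802366, 0.1333037 ]), np.int64(122), np.float64(0.02930226304007572), np.float64(-0.002324082002612851))
B scene (array([0.49793612, 0.17744672, 0.13292242]), np.int64(72), np.float64(0.0289503300045381), np.float64(-0.0017215381996301335))
B top (array([0.49622051, 0.17802034, 0.13330477]), np.int64(117), np.float64(0.029258616781231327), np.float64(-0.0023275392395698297))
base scene (array([ 0.54733342, -0.2100667 ,  0.15      ]), np.int64(92), np.float64(0.028558398704349376), np.float64(-0.0009281360898977659))
base top (array([ 0.54541657, -0.20960429,  0.15      ]), np.int64(153), np.float64(0.02921568712670248), np.float64(-0.0006403909237260863))
```

```bash
cat >> h.py <<'E'
u=np.array([.998,.064,0]); a=np.array([.032,-.499,.866]); MB=np.array([.497,.1785,.1315]); MA=np.array([.6467,.1885,.1315])
RT=toolR(-a,u); RD=toolR([0,0,-1],u); BASE=np.array([.5458,-.2097])
E
python3 - <<'E'
from h import *
steps(MB+.09*a,RT,24); print(RT.as_quat(),RT.as_matrix())
E
```

```text
24 rows: shift [-0.1154  0.0107 -0.0206] turn [-0.0044  0.006   0.0165] | mm/row 23.6 deg/row 3.26
[ 0.66079302  0.70452587  0.17707112 -0.18879011] [[-5.54217555e-02  9.97950104e-01 -3.20003040e-02]
 [ 8.64233000e-01  6.39968002e-02  4.99004741e-01]
 [ 5.00029750e-01 -5.55111512e-17 -8.66008227e-01]]
```

Emit:
apply_moves --steps '[[[-0.1154,0.0107,-0.0206],[-0.0044,0.006,0.0165],1],[[-0.1154,0.0107,-0.0206],[-0.0044,0.006,0.0165],1],[[-0.1154,0.0107,-0.0206],[-0.0044,0.006,0.0165],1],[[-0.1154,0.0107,-0.0206],[-0.0044,0.006,0.0165],1],[[-0.1154,0.0107,-0.0206],[-0.0044,0.006,0.0165],1],[[-0.1154,0.0107,-0.0206],[-0.0044,0.006,0.0165],1],[[-0.1154,0.0107,-0.0206],[-0.0044,0.006,0.0165],1],[[-0.1154,0.0107,-0.0206],[-0.0044,0.006,0.0165],1]]'

```text
clock: 0.77
eef_pos: [0.292, 0.426, 0.2683]
tool_rot: [0.319, 0.943, 0.063, -0.068]
ft_force: [-0.0, 0.3, -0.0]
grip_width: 0.0854
grasp_force: 0.0
```

Emit:
apply_moves --steps '[[[-0.1154,0.0107,-0.0206],[-0.0044,0.006,0.0165],1],[[-0.1154,0.0107,-0.0206],[-0.0044,0.006,0.0165],1],[[-0.1154,0.0107,-0.0206],[-0.0044,0.006,0.0165],1],[[-0.1154,0.0107,-0.0206],[-0.0044,0.006,0.0165],1],[[-0.1154,0.0107,-0.0206],[-0.0044,0.006,0.0165],1],[[-0.1154,0.0107,-0.0206],[-0.0044,0.006,0.0165],1],[[-0.1154,0.0107,-0.0206],[-0.0044,0.006,0.0165],1],[[-0.1154,0.0107,-0.0206],[-0.0044,0.006,0.0165],1]]'

```text
clock: 1.43
eef_pos: [0.4287, 0.2992, 0.2557]
tool_rot: [0.503, 0.845, 0.123, -0.133]
ft_force: [-0.4, 0.6, -0.6]
grip_width: 0.085
grasp_force: 0.0
```

```bash
python3 - <<'E'
from h import *
print(bot.get_obs()["eef_pos"],bot.get_obs()["clock"])
steps(MB+.09*a,RT,8)
E
```

```text
[0.42865783 0.2991927  0.2556939 ] 1.4333
8 rows: shift [-0.115   0.0107 -0.0206] turn [-0.0045  0.0059  0.0163] | mm/row 23.5 deg/row 3.23
```

Emit:
apply_moves --steps '[[[-0.125,0.0107,-0.0206],[-0.0045,0.0059,0.0163],1],[[-0.125,0.0107,-0.0206],[-0.0045,0.0059,0.0163],1],[[-0.12,0.0107,-0.0206],[-0.0045,0.0059,0.0163],1],[[-0.115,0.0107,-0.0206],[-0.0045,0.0059,0.0163],1],[[-0.115,0.0107,-0.0206],[-0.0045,0.0059,0.0163],1],[[-0.11,0.0107,-0.0206],[-0.0045,0.0059,0.0163],1],[[-0.105,0.0107,-0.0206],[-0.0045,0.0059,0.0163],1],[[-0.105,0.0107,-0.0206],[-0.0045,0.0059,0.0163],1]]'

```text
clock: 2.1
eef_pos: [0.5012, 0.1337, 0.2099]
tool_rot: [0.661, 0.705, 0.177, -0.188]
ft_force: [0.8, -0.2, 0.4]
grip_width: 0.0857
grasp_force: 0.0
```

```bash
python3 - <<'E'
from h import *
o=bot.get_obs(); print(o["eef_pos"],MB+.09*a,o["clock"],o["joint_pos"].round(2))
steps(MB-.026*a,RT,8)
im,d=camera("top"); cv2.imwrite("pics/t1.png",cv2.resize(im[130:310,60:260],None,fx=3,fy=3)[...,::-1])
E
```

```text
[0.50124818 0.13368607 0.20994414] [0.49988 0.13359 0.20944] 2.1 [-0.02  0.32 -0.1   1.2   0.52  1.48]
8 rows: shift [-0.0002 -0.0009  0.0728] turn [0. 0. 0.] | mm/row 14.6 deg/row 0.01
```

View pics/t1.png

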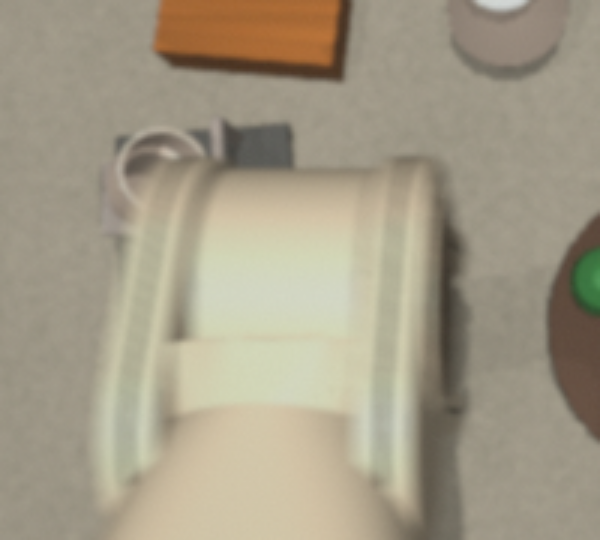

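The top view is blocked by the wrist, with only A's rim visible near (160,165) in the crop. The pose error is about 1 mm, so I'll descend along the axis.

Emit:
apply_moves --steps '[[[0,-0.001,0.07],[0,0,0],1],[[0,-0.001,0.08],[0,0,0],1],[[0,-0.001,0.08],[0,0,0],1],[[0,-0.001,0.08],[0,0,0],1],[[0,-0.001,0.08],[0,0,0],1],[[0,-0.001,0.08],[0,0,0],1],[[0,-0.001,0.06],[0,0,0],1],[[0,0,0.05],[0,0,0],1]]'

```text
clock: 2.82
eef_pos: [0.495, 0.193, 0.1087]
tool_rot: [0.66, 0.706, 0.176, -0.189]
ft_force: [0.6, -0.5, -0.5]
grip_width: 0.0854
grasp_force: 0.0
```

```bash
python3 - <<'E'
from h import *
steps(MB-.026*a,RT,1)
im,d=camera("scene"); cv2.imwrite("pics/s1.png",cv2.resize(im[60:260,300:450],None,fx=4,fy=3,interpolation=2)[...,::-1])
E
```

```text
1 rows: shift [-0.0063  0.0054 -0.0053] turn [-0.0005  0.0004  0.001 ] | mm/row 2.0 deg/row 0.22
```

View pics/s1.png

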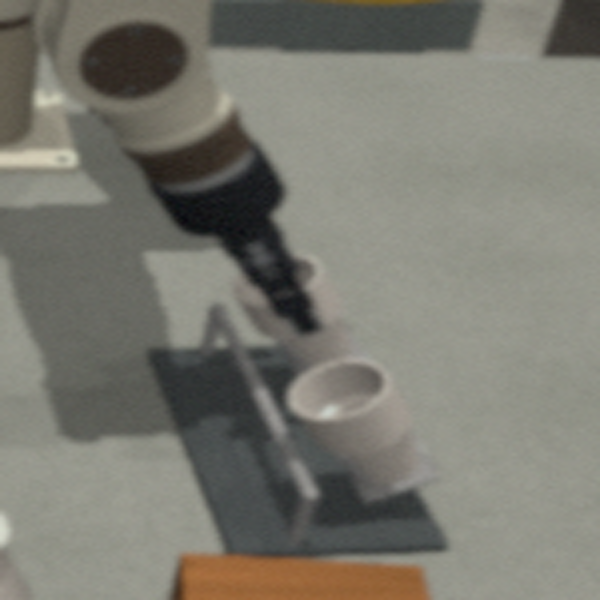

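The finger straddles B's collar, and its tip is near the shoulder at about (310,330). I'll trim and close.

Emit:
apply_moves --steps '[[[-0.006,0.005,-0.005],[0,0,0],1],[[0,0,0],[0,0,0],1],[[0,0,0],[0,0,0],0.6],[[0,0,0],[0,0,0],0.5],[[0,0,0],[0,0,0],0.5],[[0,0,0],[0,0,0],0.5],[[0,0,0],[0,0,0],0.5],[[0,0,0],[0,0,0],0.5]]'

```text
clock: 3.53
eef_pos: [0.4971, 0.1907, 0.1116]
tool_rot: [0.66, 0.705, 0.178, -0.188]
ft_force: [-3.4, -2.9, 5.2]
grip_width: 0.0612
grasp_force: 64.2
```

```bash
python3 - <<'E'
from h import *
steps(MB-.026*a,RT,1)
E
```

```text
1 rows: shift [-0.003  -0.0043  0.0136] turn [0.0005 0.0002 0.001 ] | mm/row 2.9 deg/row 0.19
```

Emit:
apply_moves --steps '[[[0,0,-0.02],[0,0,0],0.5],[[0,0,-0.03],[0,0,0],0.5],[[0,0,-0.06],[0,0,0],0.5],[[0,0,-0.08],[0,0,0],0.5],[[0,0,-0.08],[0,0,0],0.5],[[0,0,-0.08],[0,0,0],0.5],[[0,0,-0.08],[0,0,0],0.5],[[0,0,-0.05],[0,0,0],0.5]]'

```text
clock: 4.2
eef_pos: [0.5009, 0.1422, 0.1953]
tool_rot: [0.66, 0.706, 0.178, -0.187]
ft_force: [-0.0, -0.6, -3.3]
grip_width: 0.0614
grasp_force: 65.6
```

```bash
python3 - <<'E'
from h import *
o=bot.get_obs();print(o["grip_width"],o["grasp_force"])
steps([*BASE,.275],RD,24)
E
```

```text
0.06142462417009997 65.55324699729681
24 rows: shift [-0.0674  0.0046 -0.0362] turn [ 0.0001 -0.0069  0.    ] | mm/row 15.3 deg/row 1.25
```

Emit:
apply_moves --steps '[[[-0.05,0.0046,-0.03],[0,-0.0069,0],0.5],[[-0.0674,0.0046,-0.0362],[0,-0.0069,0],0.5],[[-0.0674,0.0046,-0.0362],[0,-0.0069,0],0.5],[[-0.0674,0.0046,-0.0362],[0,-0.0069,0],0.5],[[-0.0674,0.0046,-0.0362],[0,-0.0069,0],0.5],[[-0.0674,0.0046,-0.0362],[0,-0.0069,0],0.5],[[-0.0674,0.0046,-0.0362],[0,-0.0069,0],0.5],[[-0.0674,0.0046,-0.0362],[0,-0.0069,0],0.5]]'

```text
clock: 4.87
eef_pos: [0.5155, 0.0239, 0.1998]
tool_rot: [0.673, 0.719, 0.119, -0.126]
ft_force: [0.6, -0.5, -2.4]
grip_width: 0.0616
grasp_force: 65.5
```

Emit:
apply_moves --steps '[[[-0.0674,0.0046,-0.0362],[0,-0.0069,0],0.5],[[-0.0674,0.0046,-0.0362],[0,-0.0069,0],0.5],[[-0.0674,0.0046,-0.0362],[0,-0.0069,0],0.5],[[-0.0674,0.0046,-0.0362],[0,-0.0069,0],0.5],[[-0.0674,0.0046,-0.0362],[0,-0.0069,0],0.5],[[-0.0674,0.0046,-0.0362],[0,-0.0069,0],0.5],[[-0.0674,0.0046,-0.0362],[0,-0.0069,0],0.5],[[-0.0674,0.0046,-0.0362],[0,-0.0069,0],0.5]]'

```text
clock: 5.53
eef_pos: [0.5308, -0.0945, 0.227]
tool_rot: [0.68, 0.728, 0.06, -0.063]
ft_force: [0.0, -0.1, -2.5]
grip_width: 0.0614
grasp_force: 65.5
```

```bash
python3 - <<'E'
from h import *
o=bot.get_obs();print(o["eef_pos"],o["grip_width"],o["grasp_force"])
steps([*BASE,.275],RD,8)
E
```

```text
[ 0.53077713 -0.09446859  0.22700066] 0.06137140642731882 65.48100125044584
8 rows: shift [-0.0693  0.0047 -0.037 ] turn [ 0.0001 -0.0069  0.0001] | mm/row 15.7 deg/row 1.25
```

Emit:
apply_moves --steps '[[[-0.05,0.0047,-0.065],[0,-0.0069,0],0.5],[[-0.06,0.0047,-0.065],[0,-0.0069,0],0.5],[[-0.075,0.0047,-0.06],[0,-0.0069,0],0.5],[[-0.08,0.0047,-0.04],[0,-0.0069,0],0.5],[[-0.08,0.0047,-0.02],[0,-0.0069,0],0.5],[[-0.075,0.0047,-0.02],[0,-0.0069,0],0.5],[[-0.07,0.0047,-0.015],[0,-0.0069,0],0.5],[[-0.055,0.0047,-0.01],[0,-0.0069,0],0.5]]'

```text
clock: 6.2
eef_pos: [0.5458, -0.2099, 0.2741]
tool_rot: [0.683, 0.73, 0.001, 0.0]
ft_force: [0.7, -0.5, -2.6]
grip_width: 0.0614
grasp_force: 65.6
```

```bash
cat > look.py <<'E'
from h import *
import sys
tag=sys.argv[1]; o=bot.get_obs(); print(o["eef_pos"],o["joint_pos"].round(2))
steps([*BASE,o["eef_pos"][2]],RD,1,o)
for n in("scene","top"):
    im,d=camera(n); np.savez(f"{n}_{tag}.npz",im=im,d=d)
    c=px(n,[*BASE,.16])[0].astype(int); x0,y0=max(c[0]-60,0),max(c[1]-75,0)
    cv2.imwrite(f"pics/{n}_{tag}.png",cv2.resize(im[y0:y0+130,x0:x0+120],None,fx=3,fy=3,interpolation=2)[...,::-1]); print(n,"crop origin",x0,y0)
a_,b_=[cv2.imread(f"pics/{n}_{tag}.png") for n in("scene","top")]; cv2.imwrite(f"pics/{tag}.png",np.hstack([a_,b_]))
E
python3 look.py L1
```

```text
[ 0.54575301 -0.20990032  0.27414821] [-0.37  0.4   0.3   1.47  0.    1.14]
1 rows: shift [0.001  0.0003 0.    ] turn [ 0.0006 -0.0002  0.0006] | mm/row 0.2 deg/row 0.16
scene crop origin 158 78
top crop origin 249 156
```

View pics/L1.png

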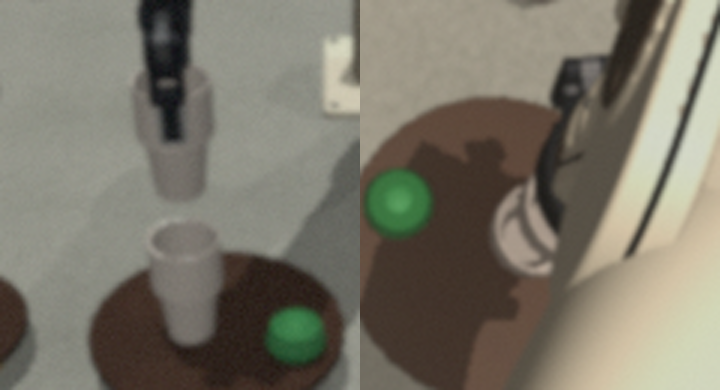

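The held tumbler is upright above the base tumbler: its foot is at about (179,195) in the crop and the base rim at (185,228). I'll measure the relative offset from silhouettes.

```bash
cat > off.py <<'E'
from h import *
import sys
def axis_y(d,P,zlo,zhi,x0,rows_out=False):
    "silhouette mid-line of object between heights, as y on plane x=x0, vs z"
    K,D,Rm,t=cal("scene"); c=-Rm.T@t
    m=(d>0)&(abs(P[...,0]-x0)<.05)&(abs(P[...,1]-BASE[1])<.05)&(P[...,2]>zlo)&(P[...,2]<zhi)
    out=[]
    for v in np.where(m.sum(1)>8)[0]:
        uu=np.where(m[v])[0]; mid=(uu[0]+uu[-1])/2
        q=cv2.undistortPoints(np.array([[[mid,v]]],float),K,D).ravel(); r=Rm.T@np.r_[q,1]; s=(x0-c[0])/r[0]; X=c+s*r; out.append((X[2],X[1],uu[-1]-uu[0]+1))
    return np.array(out)
tag=sys.argv[1]; zs=[float(x) for x in sys.argv[2:]]  # z ranges pairs
L=np.load(f"scene_{tag}.npz"); d=L["d"]; P=cloud("scene",d); im=L["im"]
for i in range(0,len(zs),2):
    o=axis_y(d,P,zs[i],zs[i+1],BASE[0]); k=np.polyfit(o[:,0],o[:,1],1); zc=o[:,0].mean()
    w=(d>0)&(im.min(2)>60)&(abs(P[...,0]-BASE[0])<.05)&(abs(P[...,1]-BASE[1])<.05)&(P[...,2]>zs[i])&(P[...,2]<zs[i+1])
    X=P[w]; yc=np.median(o[:,1]); n=abs(X[:,1]-yc)<.006
    print(zs[i:i+2],"rows",len(o),"z %.3f y mean %.4f med %.4f slope %.3f"%(zc,o[:,1].mean(),yc,k[0]),"width",np.median(o[:,2]),"front x %.4f n%d"%(np.median(X[n,0]) if n.any() else 0,n.sum()))
E
python3 off.py L1 .06 .10 .112 .142 .2 .246 .255 .29
python3 - <<'E'
from h import *
L=np.load("scene_L1.npz"); P=cloud("scene",L["d"]); q=(L["d"]>0)&(abs(P[...,0]-.55)<.05)&(abs(P[...,1]+.21)<.045)&(P[...,2]>.17)&(P[...,2]<.32)
Z=P[q][:,2]; print("held z min/max",np.percentile(Z,[0,1,2]), rim(P[q],[0,0,1],[.5458,-.2099,.2975]))
for zz in np.arange(.18,.32,.006): s=q&(abs(P[...,2]-zz)<.003); print(round(zz,3),s.sum(),P[s].min(0).round(3)[:2] if s.any() else 0,P[s].max(0).round(3)[:2] if s.any() else 0)
E
```

```text
[0.06, 0.1] rows 11 z 0.063 y mean -0.2126 med -0.2126 slope 0.005 width 16.0 front x 0.5689 n47
[0.112, 0.142] rows 19 z 0.123 y mean -0.2108 med -0.2110 slope 0.063 width 20.0 front x 0.5740 n92
[0.2, 0.246] rows 16 z 0.211 y mean -0.2097 med -0.2095 slope 0.029 width 18.0 front x 0.5671 n78
[0.255, 0.29] rows 18 z 0.263 y mean -0.2104 med -0.2101 slope 0.088 width 26.0 front x 0.5824 n29
held z min/max [0.19778177 0.1998452  0.20121793] (array([ 0.54644988, -0.20983359,  0.2975    ]), np.int64(85), np.float64(0.029521946652158296), np.float64(-1.3536099995437034e-05))
0.18 0 0 0
0.186 0 0 0
0.192 0 0 0
0.198 18 [ 0.543 -0.227] [ 0.567 -0.189]
0.204 28 [ 0.545 -0.227] [ 0.567 -0.189]
0.21 35 [ 0.546 -0.229] [ 0.567 -0.188]
0.216 31 [ 0.548 -0.227] [ 0.569 -0.188]
0.222 39 [ 0.546 -0.23 ] [ 0.569 -0.188]
0.228 38 [ 0.548 -0.229] [ 0.57  -0.187]
0.234 37 [ 0.552 -0.231] [ 0.57  -0.186]
0.24 40 [ 0.55  -0.231] [ 0.57  -0.186]
0.246 36 [ 0.55  -0.232] [ 0.572 -0.186]
0.252 31 [ 0.545 -0.239] [ 0.577 -0.179]
0.258 45 [ 0.545 -0.238] [ 0.578 -0.178]
0.264 51 [ 0.55  -0.238] [ 0.584 -0.18 ]
0.27 51 [ 0.518 -0.237] [ 0.589 -0.179]
0.276 74 [ 0.517 -0.239] [ 0.591 -0.179]
0.282 82 [ 0.517 -0.238] [ 0.592 -0.179]
0.288 94 [ 0.518 -0.237] [ 0.59  -0.179]
0.294 79 [ 0.517 -0.24 ] [ 0.59  -0.179]
0.3 58 [ 0.506 -0.241] [ 0.592 -0.18 ]
0.306 2 [ 0.51  -0.204] [ 0.594 -0.194]
0.312 15 [ 0.514 -0.215] [ 0.6   -0.193]
0.318 9 [ 0.57  -0.212] [ 0.597 -0.195]
```

Emit:
apply_moves --steps '[[[-0.0025,0.0035,0.03],[0,0,0],0.5],[[0,0,0.05],[0,0,0],0.5],[[0,0,0.06],[0,0,0],0.5],[[0,0,0.06],[0,0,0],0.5],[[0,0,0.06],[0,0,0],0.5],[[0,0,0.04],[0,0,0],0.5],[[0,0,0.03],[0,0,0],0.5],[[0,0,0.01],[0,0,0],0.5]]'

```text
clock: 6.97
eef_pos: [0.5459, -0.2078, 0.2045]
tool_rot: [0.683, 0.731, 0.001, -0.001]
ft_force: [0.4, 0.4, -2.5]
grip_width: 0.0612
grasp_force: 65.6
```

```bash
python3 - <<'E'
from h import *
o=bot.get_obs(); print(o["eef_pos"],o["ft_force"],o["ft_torque"])
steps([.5465,-.2102,o["eef_pos"][2]],RD,1,o)
E
```

```text
[ 0.545861   -0.2077598   0.20454748] [ 0.3752695   0.36195825 -2.53365832] [ 0.01524287  0.01675571 -0.02608585]
1 rows: shift [-0.0124  0.0024 -0.    ] turn [-0.0001 -0.0012  0.0011] | mm/row 2.5 deg/row 0.29
```

Emit:
apply_moves --steps '[[[-0.012,0.002,0],[0,-0.001,0.001],0.5],[[0,0,0.01],[0,0,0],0.5],[[0,0,0.015],[0,0,0],0.5],[[0,0,0.015],[0,0,0],0.5],[[0,0,0.015],[0,0,0],0.5],[[0,0,0.01],[0,0,0],0.5],[[0,0,0.01],[0,0,0],0.5],[[0,0,0],[0,0,0],0.5]]'

```text
clock: 7.63
eef_pos: [0.547, -0.2107, 0.1908]
tool_rot: [0.684, 0.729, 0.001, 0.001]
ft_force: [-0.3, -0.1, -2.4]
grip_width: 0.061
grasp_force: 65.6
```

```bash
python3 - <<'E'
from h import *
o=bot.get_obs(); print(o["eef_pos"],o["ft_force"],o["ft_torque"])
steps([.5465,-.2102,o["eef_pos"][2]],RD,1,o)
E
```

```text
[ 0.54697957 -0.21073416  0.19076675] [-0.30612803 -0.11540625 -2.37786167] [-0.01471713  0.05239935  0.04518881]
1 rows: shift [ 0.0028 -0.0022 -0.    ] turn [ 0.0005  0.0001 -0.0001] | mm/row 0.7 deg/row 0.10
```

Emit:
apply_moves --steps '[[[0.002,-0.002,0.005],[0,0,0],0.5],[[0,0,0.01],[0,0,0],0.5],[[0,0,0.01],[0,0,0],0.5],[[0,0,0.01],[0,0,0],0.5],[[0,0,0.01],[0,0,0],0.5],[[0,0,0.01],[0,0,0],0.5],[[0,0,0.007],[0,0,0],0.5],[[0,0,0],[0,0,0],0.5]]'

```text
clock: 8.3
eef_pos: [0.5466, -0.2104, 0.1784]
tool_rot: [0.684, 0.729, 0.001, 0.001]
ft_force: [0.3, -0.8, -1.2]
grip_width: 0.0613
grasp_force: 65.6
```

Emit:
apply_moves --steps '[[[0,0,0.003],[0,0,0],0.5],[[0,0,0.003],[0,0,0],0.5],[[0,0,0.003],[0,0,0],0.5],[[0,0,0.003],[0,0,0],0.5],[[0,0,0.003],[0,0,0],0.5],[[0,0,0.002],[0,0,0],0.5],[[0,0,0.002],[0,0,0],0.5],[[0,0,0],[0,0,0],0.5]]'

```text
clock: 8.97
eef_pos: [0.5468, -0.2105, 0.175]
tool_rot: [0.684, 0.729, 0.001, 0.001]
ft_force: [-0.1, -0.1, -2.2]
grip_width: 0.0613
grasp_force: 65.6
```

Emit:
apply_moves --steps '[[[0,0,0.002],[0,0,0],0.5],[[0,0,0.002],[0,0,0],0.5],[[0,0,0.002],[0,0,0],0.5],[[0,0,0.002],[0,0,0],0.5],[[0,0,0.002],[0,0,0],0.5],[[0,0,0],[0,0,0],0.5],[[0,0,0],[0,0,0],0.5],[[0,0,0],[0,0,0],0.5]]'

```text
clock: 9.63
eef_pos: [0.5469, -0.2105, 0.1732]
tool_rot: [0.684, 0.729, 0.001, 0.001]
ft_force: [-0.6, 0.4, -2.4]
grip_width: 0.0613
grasp_force: 65.6
```

Emit:
apply_moves --steps '[[[0,0,0.0015],[0,0,0],0.5],[[0,0,0.0015],[0,0,0],0.5],[[0,0,0.0015],[0,0,0],0.5],[[0,0,0.0015],[0,0,0],0.5],[[0,0,0],[0,0,0],0.5],[[0,0,0],[0,0,0],0.5],[[0,0,0],[0,0,0],0.5],[[0,0,0],[0,0,0],0.5]]'

```text
clock: 10.3
eef_pos: [0.5471, -0.2106, 0.1723]
tool_rot: [0.684, 0.729, 0.001, 0.001]
ft_force: [0.7, 0.3, -0.2]
grip_width: 0.0613
grasp_force: 65.8
```

Emit:
apply_moves --steps '[[[0,0,0.0015],[0,0,0],0.5],[[0,0,0.0015],[0,0,0],0.5],[[0,0,0.001],[0,0,0],0.5],[[0,0,0],[0,0,0],0.5],[[0,0,0],[0,0,0],0.5],[[0,0,0],[0,0,0],0.5],[[0,0,0],[0,0,0],0.5],[[0,0,0],[0,0,0],0.5]]'

```text
clock: 10.97
eef_pos: [0.5474, -0.2107, 0.1722]
tool_rot: [0.684, 0.729, 0.001, 0.002]
ft_force: [-0.4, 0.7, 4.9]
grip_width: 0.0612
grasp_force: 66.1
```

Emit:
apply_moves --steps '[[[0,0,0],[0,0,0],0.8],[[0,0,0],[0,0,0],0.85],[[0,0,0],[0,0,0],0.9],[[0,0,0],[0,0,0],1],[[0,0,0],[0,0,0],1],[[0,0,0],[0,0,0],1],[[0,0,0],[0,0,0],1],[[0,0,0],[0,0,0],1]]'

```text
clock: 11.63
eef_pos: [0.5469, -0.2105, 0.1711]
tool_rot: [0.684, 0.729, 0.001, 0.001]
ft_force: [-0.2, 0.4, -0.6]
grip_width: 0.0852
grasp_force: 0.0
```

```bash
python3 - <<'E'
from h import *
o=bot.get_obs(); print(o["eef_pos"],o["grip_width"],o["ft_force"])
im,d=camera("scene"); P=cloud("scene",d); q=(d>0)&(abs(P[...,0]-.55)<.05)&(abs(P[...,1]+.21)<.045)
print(rim(P[q],[0,0,1],[.5468,-.2102,.196]))
for z0 in (.06,.112,.16): 
    s=q&(P[...,2]>z0)&(P[...,2]<z0+.03); print(z0,P[s].min(0),P[s].max(0))
E
```

```text
[ 0.54685515 -0.21048312  0.17105407] 0.08520565981316255 [-0.2242008   0.37400533 -0.55291945]
(array([ 0.54763842, -0.21080097,  0.196     ]), np.int64(57), np.float64(0.02892150397938366), np.float64(-0.0005579811557516745))
0.06 [ 0.54768832 -0.23504877  0.0600729 ] [ 0.57308698 -0.18769364  0.0899128 ]
0.112 [ 0.54102935 -0.23936834  0.11207573] [ 0.58007077 -0.18070992  0.1419536 ]
0.16 [ 0.50347922 -0.24053551  0.16003957] [ 0.59963834 -0.18190556  0.18996344]
```

Nested: the rim is at z = 0.196, centred. Now I'll retreat upward.

Emit:
apply_moves --steps '[[[0,0,-0.02],[0,0,0],1],[[0,0,-0.05],[0,0,0],1],[[0,0,-0.08],[0,0,0],1],[[0,0,-0.08],[0,0,0],1],[[0,0,-0.08],[0,0,0],1],[[0,0,-0.08],[0,0,0],1],[[0,0,-0.08],[0,0,0],1],[[0,0,-0.03],[0,0,0],1]]'

```text
clock: 12.35
eef_pos: [0.5477, -0.2109, 0.275]
tool_rot: [0.684, 0.729, 0.002, 0.004]
ft_force: [-0.7, 0.6, -0.2]
grip_width: 0.0853
grasp_force: 0.0
```

```bash
python3 - <<'E'
from h import *
o=bot.get_obs(); print(o["eef_pos"])
steps(MA+.09*a,RT,24)
im,d=camera("scene"); P=cloud("scene",d); P=P[d>0]
print("stack",rim(P,[0,0,1],[.5468,-.2102,.196])); print("A",rim(P,a,MA))
im,d=camera("top"); P=cloud("top",d); P=P[d>0]; print("A",rim(P,a,MA))
E
```

```text
[ 0.5477394  -0.21085023  0.27497287]
24 rows: shift [0.0675 0.0258 0.0315] turn [0.0001 0.007  0.    ] | mm/row 15.8 deg/row 1.26
stack (array([ 0.54796582, -0.21080497,  0.196     ]), np.int64(108), np.float64(0.0289506308732873), np.float64(-0.0009904394407303785))
A (array([0.6479712 , 0.1885458 , 0.13147942]), np.int64(128), np.float64(0.02898108923701774), np.float64(-0.0006827789268584736))
A (array([0.64565351, 0.18889823, 0.13176814]), np.int64(148), np.float64(0.029286127015157173), np.float64(-0.0009453394336414412))
```

Emit:
apply_moves --steps '[[[0.05,0.022,0.015],[0,0.007,0],1],[[0.0675,0.0258,0.02],[0,0.007,0],1],[[0.0675,0.0258,0.0315],[0,0.007,0],1],[[0.0675,0.0258,0.0315],[0,0.007,0],1],[[0.0675,0.0258,0.0315],[0,0.007,0],1],[[0.0675,0.0258,0.0315],[0,0.007,0],1],[[0.0675,0.0258,0.0315],[0,0.007,0],1],[[0.0675,0.0258,0.0315],[0,0.007,0],1]]'

```text
clock: 13.12
eef_pos: [0.5806, -0.0984, 0.234]
tool_rot: [0.681, 0.727, 0.061, -0.064]
ft_force: [0.3, 0.3, 0.5]
grip_width: 0.0855
grasp_force: 0.0
```

Emit:
apply_moves --steps '[[[0.0675,0.0258,0.0315],[0,0.007,0],1],[[0.0675,0.0258,0.0315],[0,0.007,0],1],[[0.0675,0.0258,0.0315],[0,0.007,0],1],[[0.0675,0.0258,0.0315],[0,0.007,0],1],[[0.0675,0.0258,0.0315],[0,0.007,0],1],[[0.0675,0.0258,0.0315],[0,0.007,0],1],[[0.0675,0.0258,0.0315],[0,0.007,0],1],[[0.0675,0.0258,0.0315],[0,0.007,0],1]]'

```text
clock: 13.78
eef_pos: [0.6145, 0.0207, 0.213]
tool_rot: [0.673, 0.718, 0.121, -0.127]
ft_force: [0.6, -0.4, 0.4]
grip_width: 0.0852
grasp_force: 0.0
```

```bash
python3 - <<'E'
from h import *
steps(MA+.09*a,RT,8)
E
```

```text
8 rows: shift [0.0676 0.0268 0.0333] turn [0.0001 0.0068 0.    ] | mm/row 16.0 deg/row 1.22
```

Emit:
apply_moves --steps '[[[0.073,0.0268,0.0333],[0,0.0068,0],1],[[0.073,0.0268,0.0333],[0,0.0068,0],1],[[0.073,0.0268,0.0333],[0,0.0068,0],1],[[0.07,0.0268,0.0333],[0,0.0068,0],1],[[0.07,0.0268,0.0333],[0,0.0068,0],1],[[0.07,0.0268,0.0333],[0,0.0068,0],1],[[0.062,0.0268,0.0333],[0,0.0068,0],1],[[0.05,0.0268,0.0333],[0,0.0068,0],1]]'

```text
clock: 14.45
eef_pos: [0.6497, 0.1441, 0.2093]
tool_rot: [0.66, 0.705, 0.178, -0.188]
ft_force: [0.1, -0.5, -0.4]
grip_width: 0.0855
grasp_force: 0.0
```

```bash
python3 - <<'E'
from h import *
o=bot.get_obs(); print(o["eef_pos"],MA+.09*a,o["joint_pos"].round(2)); steps(MA-.026*a,RT,8)
E
```

```text
[0.6496947  0.14412822 0.209344  ] [0.64958 0.14359 0.20944] [0.   0.6  0.36 1.36 0.52 1.5 ]
8 rows: shift [-0.0003 -0.0002  0.0723] turn [ 0.0001 -0.      0.0001] | mm/row 14.5 deg/row 0.02
```

Emit:
apply_moves --steps '[[[0,0,0.06],[0,0,0],1],[[0,0,0.08],[0,0,0],1],[[0,0,0.08],[0,0,0],1],[[0,0,0.08],[0,0,0],1],[[0,0,0.08],[0,0,0],1],[[0,0,0.08],[0,0,0],1],[[0,0,0.07],[0,0,0],1],[[0,0,0.03],[0,0,0],1]]'

```text
clock: 15.12
eef_pos: [0.6447, 0.1992, 0.1097]
tool_rot: [0.661, 0.705, 0.176, -0.189]
ft_force: [0.0, -0.2, -0.7]
grip_width: 0.0856
grasp_force: 0.0
```

```bash
python3 - <<'E'
from h import *
steps(MA-.026*a,RT,1)
E
```

```text
1 rows: shift [0.0078 0.0063 0.0085] turn [-0.0003  0.0003  0.    ] | mm/row 2.6 deg/row 0.08
```

Emit:
apply_moves --steps '[[[0.007,0.006,0],[0,0,0],1],[[0,0,0],[0,0,0],1],[[0,0,0],[0,0,0],0.6],[[0,0,0],[0,0,0],0.5],[[0,0,0],[0,0,0],0.5],[[0,0,0],[0,0,0],0.5],[[0,0,0],[0,0,0],0.5],[[0,0,0],[0,0,0],0.5]]'

```text
clock: 15.78
eef_pos: [0.6471, 0.1989, 0.1144]
tool_rot: [0.661, 0.704, 0.178, -0.187]
ft_force: [-3.9, -2.4, 5.3]
grip_width: 0.0611
grasp_force: 64.8
```

```bash
python3 - <<'E'
from h import *
o=bot.get_obs(); print(o["eef_pos"],"axial",.1-(MA-o["eef_pos"])@a); steps(MA-.026*a,RT,1)
E
```

```text
[0.64710503 0.19886694 0.11442351] axial 0.0800516145396744
1 rows: shift [-0.002  -0.0054  0.0302] turn [0.0011 0.0002 0.0002] | mm/row 6.2 deg/row 0.21
```

Emit:
apply_moves --steps '[[[0,0,-0.02],[0,0,0],0.5],[[0,0,-0.03],[0,0,0],0.5],[[0,0,-0.06],[0,0,0],0.5],[[0,0,-0.08],[0,0,0],0.5],[[0,0,-0.08],[0,0,0],0.5],[[0,0,-0.08],[0,0,0],0.5],[[0,0,-0.08],[0,0,0],0.5],[[0,0,-0.05],[0,0,0],0.5]]'

```text
clock: 16.45
eef_pos: [0.6508, 0.1502, 0.1977]
tool_rot: [0.661, 0.705, 0.178, -0.186]
ft_force: [0.4, 0.3, -1.1]
grip_width: 0.0611
grasp_force: 65.3
```

```bash
python3 - <<'E'
from h import *
T=R.from_rotvec([0,0,0])
steps([.62,.02,.28],toolR([.015,.25,-.96],u),8)
E
```

```text
8 rows: shift [-0.0534 -0.0232 -0.0794] turn [-0.001  -0.0107 -0.0001] | mm/row 19.7 deg/row 1.93
```

Emit:
apply_moves --steps '[[[-0.0534,-0.023,-0.08],[-0.001,-0.0107,0],0.5],[[-0.0534,-0.023,-0.08],[-0.001,-0.0107,0],0.5],[[-0.0534,-0.023,-0.08],[-0.001,-0.0107,0],0.5],[[-0.0534,-0.023,-0.08],[-0.001,-0.0107,0],0.5],[[-0.0534,-0.023,-0.08],[-0.001,-0.0107,0],0.5],[[-0.0534,-0.023,-0.08],[-0.001,-0.0107,0],0.5],[[-0.0534,-0.023,-0.08],[-0.001,-0.0107,0],0.5],[[-0.0534,-0.023,-0.08],[-0.001,-0.0107,0],0.5]]'

```text
clock: 17.12
eef_pos: [0.6193, 0.0199, 0.2796]
tool_rot: [0.681, 0.721, 0.095, -0.082]
ft_force: [-0.4, 0.1, -1.8]
grip_width: 0.0613
grasp_force: 65.4
```

```bash
python3 - <<'E'
from h import *
print(bot.get_obs()["eef_pos"]); steps([.547,-.2105,.33],RD,16)
E
```

```text
[0.619346   0.01989099 0.27956473]
16 rows: shift [-0.0679 -0.0266 -0.0254] turn [ 0.0005 -0.005  -0.0001] | mm/row 15.5 deg/row 0.91
```

Emit:
apply_moves --steps '[[[-0.06,-0.0266,-0.04],[0.0005,-0.005,0],0.5],[[-0.0679,-0.0266,-0.05],[0.0005,-0.005,0],0.5],[[-0.0679,-0.0266,-0.05],[0.0005,-0.005,0],0.5],[[-0.0679,-0.0266,-0.05],[0.0005,-0.005,0],0.5],[[-0.0679,-0.0266,-0.05],[0.0005,-0.005,0],0.5],[[-0.0679,-0.0266,-0.04],[0.0005,-0.005,0],0.5],[[-0.0679,-0.0266,-0.04],[0.0005,-0.005,0],0.5],[[-0.0679,-0.0266,-0.04],[0.0005,-0.005,0],0.5]]'

```text
clock: 17.78
eef_pos: [0.5822, -0.1021, 0.3282]
tool_rot: [0.685, 0.726, 0.048, -0.041]
ft_force: [0.4, -0.2, -2.4]
grip_width: 0.0616
grasp_force: 65.4
```

```bash
python3 - <<'E'
from h import *
print(bot.get_obs()["eef_pos"]); steps([.547,-.2105,.325],RD,8)
E
```

```text
[ 0.58219822 -0.10206082  0.32819945]
8 rows: shift [-0.0663 -0.026  -0.0029] turn [ 0.0005 -0.005  -0.0003] | mm/row 14.3 deg/row 0.91
```

Emit:
apply_moves --steps '[[[-0.075,-0.028,-0.003],[0.0005,-0.005,0],0.5],[[-0.075,-0.028,-0.003],[0.0005,-0.005,0],0.5],[[-0.075,-0.028,-0.003],[0.0005,-0.005,0],0.5],[[-0.075,-0.028,-0.003],[0.0005,-0.005,0],0.5],[[-0.07,-0.027,-0.003],[0.0005,-0.005,0],0.5],[[-0.065,-0.026,-0.003],[0.0005,-0.005,0],0.5],[[-0.06,-0.025,-0.003],[0.0005,-0.005,0],0.5],[[-0.035,-0.018,-0.003],[0.0005,-0.005,0],0.5]]'

```text
clock: 18.45
eef_pos: [0.5467, -0.2104, 0.3238]
tool_rot: [0.687, 0.727, 0.0, -0.0]
ft_force: [-0.5, 0.3, -2.2]
grip_width: 0.0614
grasp_force: 65.4
```

```bash
python3 look.py L2; python3 off.py L2 .06 .1 .112 .142 .25 .294; python3 - <<'E'
from h import *
o=bot.get_obs(); L=np.load("scene_L2.npz"); P=cloud("scene",L["d"])[L["d"]>0]; z=o["eef_pos"][2]
print("stack",rim(P,[0,0,1],[.5468,-.2102,.196])); print("held",rim(P,[0,0,1],[*o["eef_pos"][:2],z+.020]))
q=(abs(P[:,0]-.55)<.05)&(abs(P[:,1]+.21)<.045)&(P[:,2]>.21)&(P[:,2]<.36); print("held foot z",np.percentile(P[q,2],[0,1,2])); steps([.5475,-.2106,z],RD,1,o)
E
```

```text
[ 0.54665398 -0.21039862  0.32380369] [-0.37  0.41  0.43  1.6   0.    1.15]
1 rows: shift [ 0.0037 -0.0041  0.    ] turn [ 0.0001 -0.0001 -0.0025] | mm/row 1.1 deg/row 0.45
scene crop origin 158 78
top crop origin 249 156
[0.06, 0.1] rows 10 z 0.065 y mean -0.2126 med -0.2125 slope 0.016 width 16.0 front x 0.5694 n50
[0.112, 0.142] rows 10 z 0.108 y mean -0.2116 med -0.2112 slope 0.136 width 22.5 front x 0.5764 n42
[0.25, 0.294] rows 16 z 0.261 y mean -0.2099 med -0.2097 slope 0.046 width 19.0 front x 0.5674 n83
stack (array([ 0.5481468 , -0.21123969,  0.196     ]), np.int64(110), np.float64(0.028876191777419537), np.float64(-0.0009951745273341361))
held (array([ 0.54833755, -0.2104052 ,  0.3442487 ]), np.int64(79), np.float64(0.029536096001066943), np.float64(-0.0009143959484284592))
held foot z [0.24344675 0.24657768 0.24870764]
1 rows: shift [-0.0058  0.003  -0.    ] turn [ 0.0004 -0.0004 -0.0025] | mm/row 1.3 deg/row 0.45
```

View pics/L2.png

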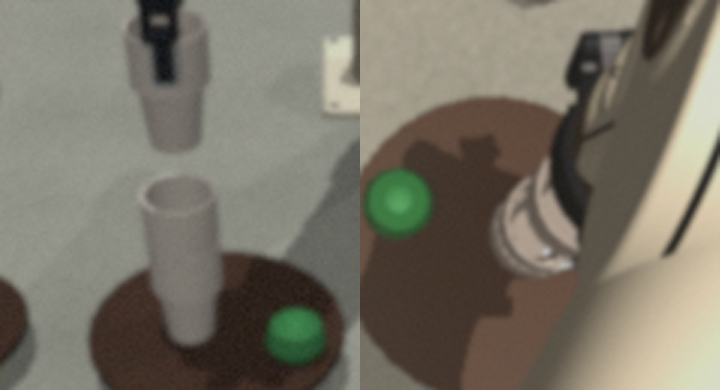

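The stack of two is upright, with its rim at about (180,195). The held tumbler is above it with its foot at about (173,140), offset by roughly 1 mm in y. I'll lower it.

Emit:
apply_moves --steps '[[[-0.006,0,0.03],[0,0,0],0.5],[[-0.001,0,0.05],[0,0,0],0.5],[[-0.001,0,0.06],[0,0,0],0.5],[[-0.001,0,0.06],[0,0,0],0.5],[[-0.001,0,0.06],[0,0,0],0.5],[[0,0,0.04],[0,0,0],0.5],[[0,0,0.03],[0,0,0],0.5],[[0,0,0.01],[0,0,0],0.5]]'

```text
clock: 19.22
eef_pos: [0.5472, -0.2099, 0.2546]
tool_rot: [0.686, 0.727, 0.001, -0.001]
ft_force: [-0.0, 0.4, -2.6]
grip_width: 0.0611
grasp_force: 65.4
```

```bash
python3 - <<'E'
from h import *
o=bot.get_obs(); print(o["eef_pos"],o["ft_force"])
steps([.5467,-.2113,o["eef_pos"][2]],RD,1,o)
E
```

```text
[ 0.54716695 -0.20987914  0.25462741] [-0.00496432  0.35030641 -2.58733915]
1 rows: shift [-0.007  -0.0027 -0.    ] turn [-0.0003 -0.0009 -0.0019] | mm/row 1.5 deg/row 0.38
```

Emit:
apply_moves --steps '[[[-0.007,-0.002,0],[0,-0.001,0],0.5],[[0,0,0.01],[0,0,0],0.5],[[0,0,0.015],[0,0,0],0.5],[[0,0,0.015],[0,0,0],0.5],[[0,0,0.015],[0,0,0],0.5],[[0,0,0.01],[0,0,0],0.5],[[0,0,0.005],[0,0,0],0.5],[[0,0,0],[0,0,0],0.5]]'

```text
clock: 19.88
eef_pos: [0.547, -0.2119, 0.2416]
tool_rot: [0.687, 0.727, -0.0, 0.0]
ft_force: [0.1, -0.3, -2.1]
grip_width: 0.0613
grasp_force: 65.4
```

```bash
python3 - <<'E'
from h import *
o=bot.get_obs(); print(o["eef_pos"],o["ft_force"])
steps([.5467,-.2113,o["eef_pos"][2]],RD,1,o)
E
```

```text
[ 0.54697291 -0.21187727  0.24160047] [ 0.06991552 -0.33792814 -2.13084945]
1 rows: shift [ 0.003  -0.0012 -0.    ] turn [ 0.0001  0.0003 -0.0021] | mm/row 0.6 deg/row 0.38
```

Emit:
apply_moves --steps '[[[0.003,-0.001,0.005],[0,0,0],0.5],[[0,0,0.01],[0,0,0],0.5],[[0,0,0.01],[0,0,0],0.5],[[0,0,0.01],[0,0,0],0.5],[[0,0,0.01],[0,0,0],0.5],[[0,0,0.01],[0,0,0],0.5],[[0,0,0.01],[0,0,0],0.5],[[0,0,0],[0,0,0],0.5]]'

```text
clock: 20.55
eef_pos: [0.5467, -0.2112, 0.2283]
tool_rot: [0.686, 0.727, -0.0, 0.0]
ft_force: [-0.2, 0.6, -2.5]
grip_width: 0.0612
grasp_force: 65.4
```

Emit:
apply_moves --steps '[[[0,0,0.003],[0,0,0],0.5],[[0,0,0.003],[0,0,0],0.5],[[0,0,0.003],[0,0,0],0.5],[[0,0,0.003],[0,0,0],0.5],[[0,0,0.003],[0,0,0],0.5],[[0,0,0.003],[0,0,0],0.5],[[0,0,0],[0,0,0],0.5],[[0,0,0],[0,0,0],0.5]]'

```text
clock: 21.22
eef_pos: [0.5469, -0.2113, 0.2253]
tool_rot: [0.687, 0.727, -0.0, 0.001]
ft_force: [-0.2, -0.0, -2.0]
grip_width: 0.0612
grasp_force: 65.4
```

Emit:
apply_moves --steps '[[[0,0,0.002],[0,0,0],0.5],[[0,0,0.002],[0,0,0],0.5],[[0,0,0.002],[0,0,0],0.5],[[0,0,0.002],[0,0,0],0.5],[[0,0,0.002],[0,0,0],0.5],[[0,0,0],[0,0,0],0.5],[[0,0,0],[0,0,0],0.5],[[0,0,0],[0,0,0],0.5]]'

```text
clock: 21.88
eef_pos: [0.547, -0.2114, 0.2234]
tool_rot: [0.687, 0.727, -0.0, 0.001]
ft_force: [-0.6, 0.1, -1.5]
grip_width: 0.061
grasp_force: 65.4
```

Emit:
apply_moves --steps '[[[0,0,0.0015],[0,0,0],0.5],[[0,0,0.0015],[0,0,0],0.5],[[0,0,0.0015],[0,0,0],0.5],[[0,0,0.0015],[0,0,0],0.5],[[0,0,0.0015],[0,0,0],0.5],[[0,0,0],[0,0,0],0.5],[[0,0,0],[0,0,0],0.5],[[0,0,0],[0,0,0],0.5]]'

```text
clock: 22.55
eef_pos: [0.547, -0.2114, 0.222]
tool_rot: [0.686, 0.727, -0.0, 0.001]
ft_force: [0.3, -0.7, -1.4]
grip_width: 0.0615
grasp_force: 65.5
```

Emit:
apply_moves --steps '[[[0,0,0.0015],[0,0,0],0.5],[[0,0,0.0015],[0,0,0],0.5],[[0,0,0.0015],[0,0,0],0.5],[[0,0,0],[0,0,0],0.5],[[0,0,0],[0,0,0],0.5],[[0,0,0],[0,0,0],0.5],[[0,0,0],[0,0,0],0.5],[[0,0,0],[0,0,0],0.5]]'

```text
clock: 23.22
eef_pos: [0.5475, -0.2115, 0.2217]
tool_rot: [0.686, 0.727, 0.0, 0.002]
ft_force: [-0.1, 0.1, 6.4]
grip_width: 0.0613
grasp_force: 66.0
```

The load is taken at the expected height, so I'll release.

Emit:
apply_moves --steps '[[[0,0,0],[0,0,0],0.8],[[0,0,0],[0,0,0],0.85],[[0,0,0],[0,0,0],0.9],[[0,0,0],[0,0,0],1],[[0,0,0],[0,0,0],1],[[0,0,0],[0,0,0],1],[[0,0,0],[0,0,0],1],[[0,0,0],[0,0,0],1]]'

```text
clock: 23.88
eef_pos: [0.5469, -0.2114, 0.2209]
tool_rot: [0.686, 0.727, -0.0, 0.001]
ft_force: [0.9, -0.4, -0.1]
grip_width: 0.0855
grasp_force: 0.0
```

Emit:
apply_moves --steps '[[[0,0,-0.02],[0,0,0],1],[[0,0,-0.05],[0,0,0],1],[[0,0,-0.08],[0,0,0],1],[[0,0,-0.08],[0,0,0],1],[[0,0,-0.08],[0,0,0],1],[[0,0,-0.08],[0,0,0],1],[[0,0,-0.03],[0,0,0],1],[[0,0,0],[0,0,0],1]]'

```text
clock: 24.55
eef_pos: [0.5478, -0.2116, 0.3077]
tool_rot: [0.686, 0.727, 0.001, 0.003]
ft_force: [-0.5, 0.4, -0.2]
grip_width: 0.0853
grasp_force: 0.0
```

```bash
python3 look.py L3; python3 - <<'E'
from h import *
L=np.load("scene_L3.npz"); P=cloud("scene",L["d"])[L["d"]>0]
print("top rim",rim(P,[0,0,1],[.5475,-.211,.242]))
q=(abs(P[:,0]-.55)<.05)&(abs(P[:,1]+.21)<.045)&(P[:,2]<.26); print("z max",np.percentile(P[q,2],[98,99,100]))
for z in(.115,.16,.205): s=q&(P[:,2]>z)&(P[:,2]<z+.03); print(z,P[s].min(0).round(4)[:2],P[s].max(0).round(4)[:2])
E
```

```text
[ 0.54783662 -0.2116135   0.30774549] [-0.37  0.4   0.39  1.55 -0.    1.15]
1 rows: shift [ 0.0101 -0.0096 -0.0001] turn [ 0.0017  0.001  -0.0021] | mm/row 2.8 deg/row 0.52
scene crop origin 158 78
top crop origin 249 156
top rim (array([ 0.54742035, -0.21046118,  0.242     ]), np.int64(122), np.float64(0.029477328966950406), np.float64(-0.0007535895758022798))
z max [0.2417172  0.24248264 0.24400394]
0.115 [ 0.5412 -0.2394] [ 0.5807 -0.1806]
0.16 [ 0.5459 -0.2405] [ 0.5806 -0.182 ]
0.205 [ 0.5139 -0.2412] [ 0.5797 -0.1797]
```

View pics/L3.png

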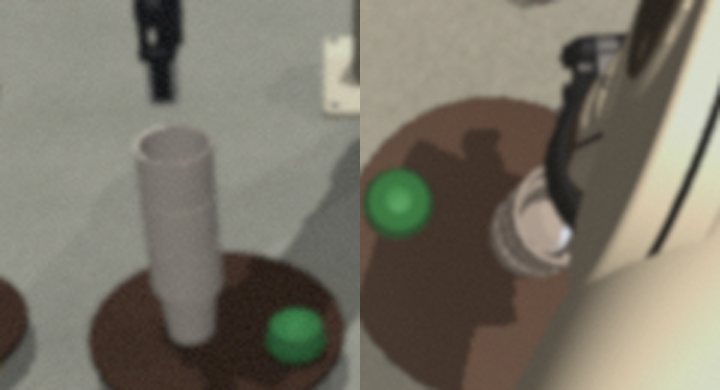

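The picture shows one straight upright stack, with its top rim at about (175,145), z = 0.242, centred within 1 mm. The gripper is clear above it.

```bash
python3 -c "
from workcell import bot
print(bot.job_done())"
```

```text
the job is handed in; nothing more can be done
None
```

Both leaning tumblers are nested in the standing one as a single upright stack of three on the plate (last check: top rim at z = 0.242 m, within about 1 mm of centre, gripper clear). The job is handed in at about 25 s on the clock; no verdict came back.

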